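Fetch the block plane from behind the finish containers

TASK

The block plane is stuck behind the three containers (round can, square tin, jar) in the shallow wooden tray. First move all three containers out of the way onto the black rubber mat, standing upright; then lay the plane flat on its wooden rest, lengthwise and centred between the two end cleats; and only then stand each container back in the tray just where it stood at the start. Do not knock anything over, and leave the little brad box in the tray where it is.

Things in the scene. Friction and masses are not known exactly. Their poses are not given: they have to be found in the camera images.
- can: round plain metal can, upright, 54 mm diameter, 108 mm tall, about 0.35 kg, with a paper band and a flat lid. Origin: centre of its underside; z up its axis. Stands in the tray at the start, in one of three places side by side in front of (on the robot's side of) the plane.
- tin: square grey tin, upright, body 50 x 50 mm and 95 mm tall (x and y along its sides), with a 25 mm diameter black screw cap in the middle of the top that reaches to 116 mm; about 0.3 kg. Origin: centre of its underside. Stands in the tray beside the can and jar.
- jar: amber glass jar, upright, 100 mm tall, body 46 mm diameter up to 66 mm height, white screw lid 44 mm diameter from 77 to 100 mm height; about 0.3 kg. Origin: centre of its underside. Stands in the tray beside the can and tin.
- plane: steel block plane lying flat: a straight-sided body 44 mm wide (x), 150 mm long (y) and 28 mm high, with a sloping steel cap and a small knob on top reaching about 50 mm; about 0.6 kg. Origin: centre of its sole; grip the 44 mm body across x near the middle. At the start it lies in the tray along the tray's y, about 10 mm behind the containers, which are taller than it.
- tray: shallow light wooden tray, fixed, 170 mm (x) by 246 mm (y), floor 5 mm thick, walls 5 mm thick with their rim at 16 mm height. Origin: centre of its underside. The three containers stand in a row along its y, 68 mm apart, at about x = -47 mm; the plane lies at about x = +14 mm; the brad box and a black bit case 36 x 22 x 20 mm stand in the two far corners.
- mat: black rubber mat, fixed, 280 mm (x) by 120 mm (y), 4 mm thick, empty: the side area for the containers. Origin: centre of its underside.
- rest: wooden plane rest, fixed: a flat board 100 mm (x) by 206 mm (y), 12 mm thick, with a dark cleat 16 mm wide and 10 mm high across each end; 174 mm clear between the cleats. The plane lies on the board along y, centred. Origin: centre of the underside; the bearing surface is at z = 12 mm.
- brad_box: little cardboard box with a white paper lid, 40 x 26 x 18 mm, loose in a far corner of the tray; not to be moved. Origin: centre of its underside.

How it is judged:
By the outcome, as a careful person would: the job done as asked, in the order asked, and still so for the second after the job is handed in, with the robot touching nothing.
It also fails if it takes over 144 s, if anything falls off the work surface, if the arm or the gripper's body presses on something with over 40 N, if the wrist force passes 120 N, or if a joint passes its speed limit or range.

ROBOT

A 6-joint arm with a two-finger parallel gripper is mounted at the origin on the work surface. World frame = base frame: x ahead of the robot, y to its left, z up, the work surface at z = 0. Lengths are in m, angles in rad, forces in N, time in s.
With the tool pointing down it reaches from about 0.375 to 0.75 m from the base axis. Payload 9 kg.
Tool frame: the origin (TCP) lies where the fingers leave the gripper's body, on its centre line; the fingertips stand robot.tips_ahead ahead of it and the grasp point (between the pads) lies 54 mm ahead of it (robot.tips_ahead is the distance from the TCP to the fingertips, in m); z points along the fingers, y is the line along which they close (so a half turn about z gives the same grasp; the last joint's range is limited). The gripper opens to 85 mm and grips with 20 to 120 N. Pads are 22 mm wide; open, the fingers measure 114 mm over their backs; the gripper's body (76 mm by 85 mm) begins 54 mm behind the grasp point. The pads swing forward as they close: fully open they stand 13 mm farther back than shut.
Start: joints at [1.012, 0.104, 0.097, 1.564, 0, 1.353], TCP at [0.201, 0.566, 0.304] pointing down, gripper open.
Joint ranges: [-2.99, 2.99], [-0.84, 1.86], [-1.1, 1.16], [-1.84, 2.11], [-1.51, 1.56], [-3.14, 3.14]. Speed limits (rad/s): [2.22, 2.22, 2.57, 3.14, 3.14, 3.14].

INTERFACE

Orientations are given as a unit quaternion [x, y, z, w].
In Python, from cell import robot, imaging, spotter gives the robot as it stands. The module is installed in compiled form; this text tells all that it offers.
- The arm moves only by the tool apply_moves, never from a script. Its argument "plan" is a list that holds one entry, the list of rows, each a list of 7 numbers: the turn, a rotation vector about the tool's x, y, z in rad, then the shift along the tool's x, y, z in cm, then the finger opening in cm, from 0 to 8.54. In form: [[[ax, ay, az, x, y, z, claw], ...]]. A call has 1 to 10 rows; each row shifts and turns the commanded pose from where the row before left it, along the tool's axes as they then stand; what a row does not reach is not made up. A row lasts 1/8 s, in which the tool goes at most 62.5 mm and 10.7 degrees, less where a joint would pass 70% of its speed; a pose out of reach is approached as far as the arm can. A call with a gripper value outside its range is refused whole. The fingers move at their own pace and stop on an object; "force" is the grip in N (left out, the last holds). Time passes only in rows, so rows that do not move let the fingers close. It gives the time, the measured TCP pose, the force, the opening and the grip force at its end, in the units of the state.
- robot.read_state(): the state, without advancing time (a new reading comes with each control period).
- imaging.read_camera(name): name is "side" or "top" or "wrist"; returns a dict with "color" (480x640x3 uint8, red, green, blue), "fx", "fy", "cx", "cy" (pixels), "cam_to_world" (4x4, takes a point from camera to world coordinates). Camera axes: x right, y up, looking along -z (the intrinsics and any distortion apply to the point x, -y, -z); pixel columns grow to the right and rows downward; lengths in m; the calibration is good to about 2 mm. The wrist camera is an equidistant fisheye: a pixel r from the principal point sees the ray r / f radians off the axis. A picture is of the moment at which its call begins. There is no depth.
- robot.sign_off(): hands the job in; it is judged then, once.
Trained networks look in a picture, given as the dict that the camera call returned (one of the last four; its "shot" number tells which), for a name from the list of things; names that differ only in an ending like _2 or _b are one class to them, and where a whole thing is asked for, a point or a joint stands for the part that bears it (a point fixed in the world has none). Each returns a list of dicts, best first, with "confidence" (0 to 1); they miss things now and then, are a little off and sometimes report something else, mostly with a low value. They report only what shows in the picture. A call takes as long as a camera call.
- spotter.recognise(picture, query): "box" ([left, top, right, bottom] in pixels, round what is visible of it).
The state is a dict: "time": time; "q": joint angles; "joint_velocities": joint speeds; "joint_efforts": joint torques, N m; "position": TCP position; "ee_rot": TCP orientation; "contact_force": force on the tool from outside, world axes, zero at the start; "wrist_torque": the same for the moment, N m; "width": opening from 0.0 (shut) to 1.0 (fully open); "finger_force": force on a finger pad.
Only numpy, scipy, OpenCV 4.12 (cv2) and the standard library are available. Lean on these libraries where they do the work, as an engineer would, in place of code of your own. Each camera call takes 0.05 s, during which the arm holds its last target. There are 200 camera calls.

## Working session

There is one attempt and no reset: what is moved stays moved. The work goes in short steps, Python scripts to look and compute and a tool call to move; the robot and the scene stay as the last step left them, time stands still between calls to the robot, and variables do not carry over. Pictures are saved under pics/ and viewed, at most 14 in all, crops included, and the job is handed in when it is done.

Besides the shell and the picture viewer there is one more tool, called after "Emit:" as a command line: name --argument value ..., lists and objects as JSON in quotes. apply_moves: Moves the arm, as the interface text tells. Its arguments: {"type":"object","properties":{"plan":{"type":"array"},"force":{"type":"number"}},"required":["plan"]}

```bash
mkdir -p pics; ls
cat > h.py <<'E'
from cell import robot, imaging, spotter
import numpy as np, cv2
from scipy.spatial.transform import Rotation as R
def ray(p,u,v):
    M=np.array(p["cam_to_world"]); d=np.array([(u-p["cx"])/p["fx"],-(v-p["cy"])/p["fy"],-1.])
    return M[:3,3],M[:3,:3]@d
def onz(p,u,v,z):
    o,d=ray(p,u,v); return o+d*(z-o[2])/d[2]
def proj(p,X):
    M=np.linalg.inv(np.array(p["cam_to_world"])); c=M[:3,:3]@np.array(X)+M[:3,3]
    return p["cx"]+p["fx"]*c[0]/-c[2], p["cy"]-p["fy"]*c[1]/-c[2]
def save(p,n): cv2.imwrite("pics/"+n,cv2.cvtColor(p["color"],cv2.COLOR_RGB2BGR))
E
python3 - <<'E'
from h import *
s=robot.read_state(); print(s, robot.tips_ahead)
for c in ["top","side"]:
    p=imaging.read_camera(c); save(p,c+"0.png"); print(c,p["fx"],p["cx"],p["cy"],np.round(p["cam_to_world"],3).tolist(),[k for k in p])
    for n in ["can","tin","jar","plane","tray","mat","rest","brad_box"]:
        print(n,[(np.round(d["box"]).tolist(),round(d["confidence"],2)) for d in spotter.recognise(p,n)[:2]])
E
```

```text
pics
{'time': 0.0, 'q': array([ 1.01230154e+00,  1.04691516e-01,  9.64616217e-02,  1.56389421e+00,
       -3.78917619e-05,  1.35310273e+00]), 'joint_velocities': array([ 3.38198769e-04,  1.88016239e-04,  2.73618244e-04,  6.21749268e-05,
       -7.78304294e-04, -1.70763769e-03]), 'joint_efforts': array([-1.46566810e-03, -5.56924796e+01,  5.03652728e+01,  1.66480383e-02,
       -3.01751516e-04,  3.54354984e-05]), 'position': array([0.20041074, 0.56528497, 0.30312261]), 'ee_rot': array([ 1.69577107e-01,  9.85516699e-01, -6.21685037e-04, -2.33694720e-04]), 'contact_force': array([-0.2363255 ,  0.92800839,  0.4700224 ]), 'wrist_torque': array([-0.04024804,  0.00077353,  0.01130232]), 'finger_force': 0.0, 'width': 1.001488968622355} 0.0726
top 514.8428355966618 318.5496711894857 239.58161711757097 [[-0.016, 0.998, -0.062, 0.424], [-1.0, -0.015, 0.004, -0.034], [0.003, 0.062, 0.998, 1.263], [0.0, 0.0, 0.0, 1.0]] ['color', 'fx', 'fy', 'cx', 'cy', 'cam_to_world', 'shot']
can [([447.0, 229.0, 481.0, 258.0], 0.86)]
tin [([125.0, 216.0, 218.0, 270.0], 0.63)]
jar [([390.0, 226.0, 418.0, 247.0], 0
[... 229 characters left out ...]
482.0, 221.0], 0.66)]
rest [([126.0, 217.0, 214.0, 269.0], 0.74)]
brad_box [([464.0, 203.0, 482.0, 224.0], 0.67)]
side 464.7749185012684 319.6343001483733 236.05870212289688 [[0.995, 0.05, -0.084, 0.432], [-0.098, 0.575, -0.812, -0.789], [0.008, 0.816, 0.578, 0.552], [0.0, 0.0, 0.0, 1.0]] ['color', 'fx', 'fy', 'cx', 'cy', 'cam_to_world', 'shot']
can [([304.0, 311.0, 346.0, 394.0], 0.69)]
tin [([306.0, 280.0, 343.0, 318.0], 0.84)]
jar [([314.0, 258.0, 344.0, 289.0], 0.79)]
plane [([348.0, 294.0, 379.0, 384.0], 0.74)]
tray [([287.0, 283.0, 420.0, 425.0], 0.59)]
mat [([251.0, 210.0, 392.0, 250.0], 0.85)]
rest [([278.0, 139.0, 332.0, 183.0], 0.88)]
brad_box [([374.0, 386.0, 401.0, 412.0], 0.72)]
```

View pics/top0.png

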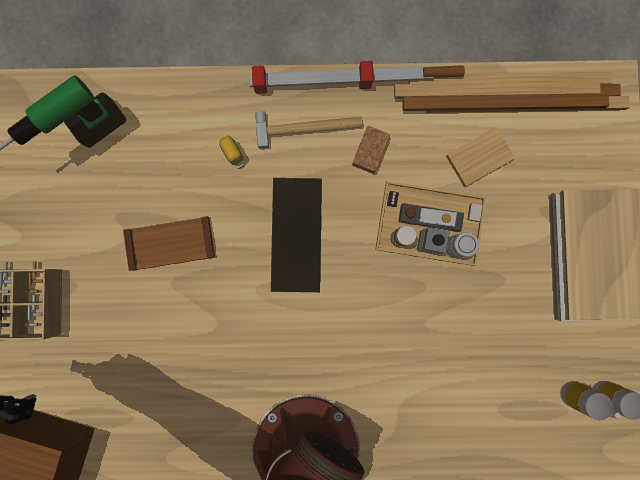

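View pics/side0.png

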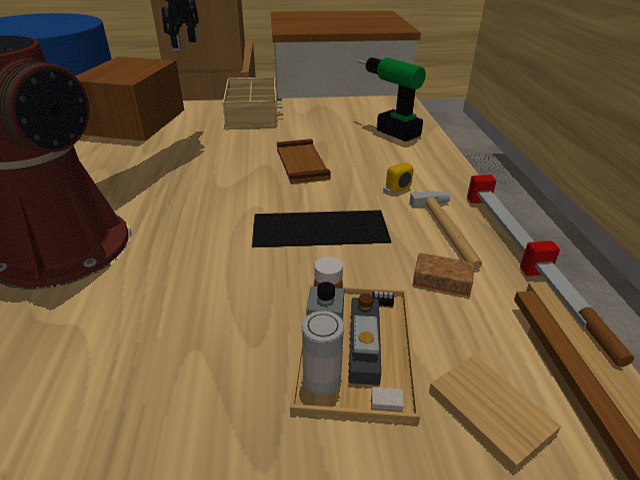

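The top view shows jar (404,237), tin (435,240) and can (464,245) left to right in the tray, with the plane behind them at (432,217), the mat at (297,235) and the rest at (170,243). The side view agrees. I'll measure from the top crop next.

```bash
cat >> h.py <<'E'
def tool(): 
    s=robot.read_state(); return np.array(s["position"]),R.from_quat(s["ee_rot"]),s
E
python3 - <<'E'
from h import *
p=imaging.read_camera("top")
im=cv2.cvtColor(p["color"],cv2.COLOR_RGB2BGR)
a=cv2.resize(im[176:272,370:492],None,fx=6,fy=6,interpolation=cv2.INTER_CUBIC); cv2.imwrite("pics/crop1.png",a)
for n,u,v,z in [("tray",430,223.5,.01),("mat",297,235,.004),("rest",170,243,.01),("can",464.5,243.5,.108),("tin",436,240,.116),("jar",404,237,.1),("plane",432,217.5,.03),("brad",473,212,.018)]:
    print(n,np.round(onz(p,u,v,z),4))
# mat/rest rects
g=im[170:300,250:340].max(2)<60
c=max(cv2.findContours(g.astype(np.uint8),0,1)[0],key=cv2.contourArea); b=cv2.boxPoints(cv2.minAreaRect(c))+[250,170]
print("mat",[np.round(onz(p,*q,.004)[:2],3).tolist() for q in b])
E
```

```text
tray [ 0.5373 -0.3123  0.01  ]
mat [0.5145 0.0135 0.004 ]
rest [0.4992 0.3228 0.01  ]
can [ 0.4821 -0.3669  0.108 ]
tin [ 0.4905 -0.3011  0.116 ]
jar [ 0.4994 -0.2325  0.1   ]
plane [ 0.5499 -0.3131  0.03  ]
brad [ 0.563  -0.4161  0.018 ]
mat [[0.379, 0.079], [0.657, 0.073], [0.654, -0.048], [0.375, -0.04]]
```

View pics/crop1.png

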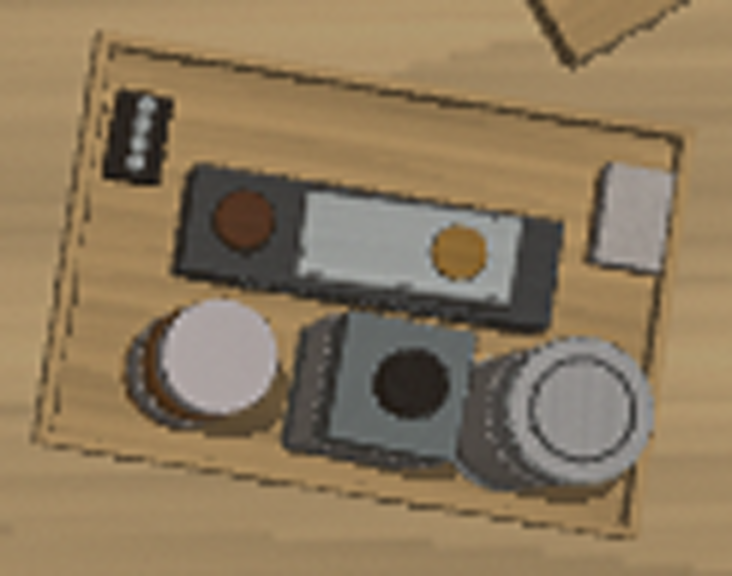

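The crop shows tray corners at (98,33), (690,128), (635,537) and (33,442). Jar lid is at (219,357), tin cap at (411,383), can lid at (580,411), and the plane lies lengthwise centred near (368,246).

Run:
```python
from h import *
p=imaging.read_camera("top")
f=lambda x,y,z: onz(p,370+(x+.5)/6-.5,176+(y+.5)/6-.5,z)[:2]
cs=[f(x,y,.016) for x,y in [(98,33),(690,128),(635,537),(33,442)]]
c=np.mean(cs,0); d=(cs[0]+cs[3]-cs[1]-cs[2]); L=np.linalg.norm(d)/2; yaw=np.arctan2(-d[0],d[1])
print("tray",c.round(4),"len",L,"wid",np.linalg.norm(cs[0]+cs[1]-cs[2]-cs[3])/2,"yaw deg",np.degrees(yaw))
Rt=R.from_euler('z',yaw).as_matrix()[:2,:2]
for n,x,y,z in [("jar",219,357,.105),("tincap",411,383,.121),("tintop",404,386,.1),("can",580,411,.113),("plane",370,246,.033)]:
    w=f(x,y,z); print(n,w.round(4),"in tray",(Rt.T@(w-c)).round(4))
for n,a,b in [("tin edge",(348,312),(475,330)),("tin edge2",(330,440),(348,312)),("plane edge",(193,163),(562,218))]:
    w=f(*a,.1)-f(*b,.1); print(n,np.degrees(np.arctan2(-w[0],w[1])), np.linalg.norm(w))
# delta to hover tool over tray centre
P,Q,s=tool(); print(P, np.degrees(np.arctan2(Q.as_matrix()[1,1],Q.as_matrix()[0,1])), s["time"])
t=np.array([0.49,-0.30,.30]); print("shift tool cm",(Q.inv().apply(t-P)*100).round(2))
```

```text
tray [ 0.5381 -0.3116] len 0.24487259030055555 wid 0.16868030614391788 yaw deg -9.963102633186383
jar [ 0.5033 -0.2365] in tray [-0.0473  0.068 ]
tincap [ 0.4915 -0.3046] in tray [-0.0471 -0.0012]
tintop [ 0.4916 -0.3069] in tray [-0.0466 -0.0035]
can [ 0.4805 -0.3693] in tray [-0.0467 -0.0668]
plane [ 0.5518 -0.3107] in tray [0.0134 0.0033]
tin edge -8.97767098230093 0.04843308232044333
tin edge2 80.39393223178948 0.04900544564594004
plane edge -9.405497696293843 0.14123649228931565
[0.2005567  0.56552943 0.30396997] 70.47339772478088 1.0
shift tool cm [-56.21 -71.9    0.39]
```

Emit:
apply_moves --plan '[[[0, 0, 0.1754, 0, 0, 0, 8.5], [0, 0, 0.1754, 0, 0, 0, 8.5], [0, 0, 0.1754, 0, 0, 0, 8.5], [0, 0, 0.1754, 0, 0, 0, 8.5], [0, 0, 0.1754, 0, 0, 0, 8.5], [0, 0, 0.1754, 0, 0, 0, 8.5], [0, 0, 0.1754, 0, 0, 0, 8.5], [0, 0, 0.1754, 0, 0, 0, 8.5], [0, 0, 0, -3.5, 4, 0, 8.5], [0, 0, 0, -4, 4, 0, 8.5]]]' --force 40

```text
time: 2.25
position: [0.2668, 0.4771, 0.3037]
ee_rot: [0.765, 0.644, 0.0, 0.0]
contact_force: [0.8, -0.7, 0.3]
width: 0.995
finger_force: 0.0
```

```bash
cat >> h.py <<'E'
PTS=dict(tray=(.5381,-.3116),jar=(.5033,-.2365),tin=(.4915,-.304),can=(.4805,-.3693),plane=(.5518,-.3107),matjar=(.60,.035),mattin=(.515,-.01),matcan=(.43,.035))
def rep(*names):
    P,Q,s=tool(); M=Q.as_matrix()
    print("t",round(s["time"],2),"P",P.round(4),"yaw_y",np.degrees(np.arctan2(M[1,1],M[0,1])).round(2),"tilt",np.round(M[:2,2],4),"q",np.round(s["q"],2),"F",np.round(s["contact_force"],1),"w",round(s["width"]*85.4,1),"ff",round(s["finger_force"],1))
    for n in names:
        w=PTS[n] if n in PTS else n
        d=Q.inv().apply(np.array([*w[:2],P[2]])-P)*100
        print(n,"dx,dy cm",d.round(2))
E
python3 - <<'E'
from h import *
rep("jar","tin","can","matjar")
E
```

```text
t 2.25 P [0.2668 0.4771 0.3037] yaw_y -9.84 tilt [0.0001 0.    ] q [ 0.82 -0.06 -0.07  1.56 -0.    2.56] F [ 0.8 -0.7  0.3] w 85.0 ff 0.0
jar dx,dy cm [-66.27  35.49   0.  ]
tin dx,dy cm [-73.12  35.48   0.  ]
can dx,dy cm [-79.74  35.51   0.  ]
matjar dx,dy cm [-37.87  40.38   0.  ]
```

Emit:
apply_moves --plan '[[[0, 0, 0, -4.4, 4.4, 0, 8.5], [0, 0, 0, -4.4, 4.4, 0, 8.5], [0, 0, 0, -4.4, 4.4, 0, 8.5], [0, 0, 0, -4.4, 4.4, 0, 8.5], [0, 0, 0, -4.4, 4.4, 0, 8.5], [0, 0, 0, -5.9, 1.9, 0, 8.5], [0, 0, 0, -5.9, 1.9, 0, 8.5], [0, 0, 0, -5.9, 1.9, 0, 8.5], [0, 0, 0, -5.9, 1.9, 0, 8.5], [0, 0, 0, -5.9, 1.9, 0, 8.5]]]'

```text
time: 3.5
position: [0.4879, -0.0858, 0.3042]
ee_rot: [0.766, 0.643, 0.0, 0.0]
contact_force: [0.2, 0.5, 0.1]
width: 0.998
finger_force: 0.0
```

Emit:
apply_moves --plan '[[[0, 0, 0, -5, 1.3, 0, 8.5], [0, 0, 0, -5, 1.3, 0, 8.5], [0, 0, 0, -4, 1.2, 0, 8.5], [0, 0, 0, -0.5, 0.2, 0, 8.5], [0, 0, 0, 0, 0, 0, 8.5]]]'

```text
time: 4.12
position: [0.5023, -0.2333, 0.3037]
ee_rot: [0.766, 0.643, 0.0, -0.0]
contact_force: [0.0, 0.4, -0.0]
width: 0.994
finger_force: 0.0
```

Run:
```python
from h import *
rep("jar","tin","can","tray")
p=imaging.read_camera("wrist"); save(p,"w1.png"); print(p["fx"],p["cx"],p["cy"],np.round(p["cam_to_world"],3).tolist())
```

```text
t 4.12 P [ 0.5023 -0.2333  0.3037] yaw_y -9.95 tilt [-0.0003  0.0006] q [-0.67 -0.04 -0.05  1.56  0.    1.07] F [ 0.   0.4 -0. ] w 84.9 ff 0.0
jar dx,dy cm [-0.3   0.16 -0.  ]
tin dx,dy cm [-7.15  0.16 -0.  ]
can dx,dy cm [-1.377e+01  2.100e-01 -1.000e-02]
tray dx,dy cm [-7.09  4.88 -0.01]
371.64829954431775 322.40338971936484 238.6917150616936 [[0.985, 0.165, 0.052, 0.516], [-0.173, 0.94, 0.293, -0.158], [-0.001, -0.298, 0.955, 0.374], [0.0, 0.0, 0.0, 1.0]]
```

View pics/w1.png

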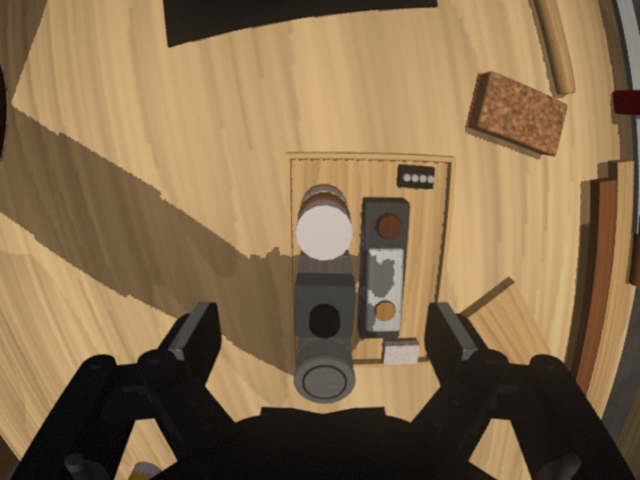

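The wrist view shows the jar lid at (325,232), tin cap at (324,320), can lid at (325,381) and plane mid-body at (384,270). I'll check these against the top-view measurements.

```bash
cat >> h.py <<'E'
def wz(p,u,v,z):
    a=np.array([(u-p["cx"])/p["fx"],(v-p["cy"])/p["fy"]]); r=np.hypot(*a); k=np.sin(r)/r if r>1e-9 else 1
    d=np.array([a[0]*k,-a[1]*k,-np.cos(r)]); M=np.array(p["cam_to_world"]); d=M[:3,:3]@d; o=M[:3,3]
    return (o+d*(z-o[2])/d[2])[:2]
E
python3 - <<'E'
from h import *
p=imaging.read_camera("wrist")
for n,u,v,z in [("jar",325,232,.105),("tin",324,320,.121),("can",325,381,.113)]:
    print(n,wz(p,u,v,z).round(4),PTS[n])
cs=[wz(p,u,v,.016) for u,v in [(291,154),(453,158)]]; print(cs)
c=cs[0]-cs[1]; print(np.degrees(np.arctan2(c[1],c[0])),np.linalg.norm(c))
E
```

```text
jar [ 0.5038 -0.2352] (0.5033, -0.2365)
tin [ 0.4916 -0.3009] (0.4915, -0.304)
can [ 0.4808 -0.3683] (0.4805, -0.3693)
[array([ 0.48109739, -0.17818283]), array([ 0.63942717, -0.20665645])]
169.8050469594401 0.1608697111037194
```

Emit:
apply_moves --plan '[[[0, 0, 0, -0.25, 0.2, 2, 8.5], [0, 0, 0, 0, 0, 4, 8.5], [0, 0, 0, 0, 0, 4, 8.5], [0, 0, 0, 0, 0, 3.5, 8.5], [0, 0, 0, 0, 0, 1.5, 7], [0, 0, 0, 0, 0, 1, 6], [0, 0, 0, 0, 0, 0, 5], [0, 0, 0, 0, 0, 0, 3.5], [0, 0, 0, 0, 0, 0, 3.5], [0, 0, 0, 0, 0, 0, 3.5]]]' --force 35

```text
time: 5.48
position: [0.5044, -0.2366, 0.1449]
ee_rot: [0.766, 0.643, 0.0, 0.001]
contact_force: [-1.5, -0.4, 4.3]
width: 0.502
finger_force: 36.4
```

Run:
```python
from h import *
rep("jar","matjar")
```

```text
t 5.47 P [ 0.5044 -0.2366  0.1449] yaw_y -9.92 tilt [ 0.0013 -0.0009] q [-0.67  0.01 -0.29  1.27  0.    1.07] F [-1.5 -0.4  4.3] w 42.9 ff 36.4
jar dx,dy cm [-0.01 -0.11 -0.  ]
matjar dx,dy cm [ 2.84e+01  4.74e+00 -1.00e-02]
```

Emit:
apply_moves --plan '[[[0, 0, 0, 0, 0, -2, 3.5], [0, 0, 0, 0, 0, -4, 3.5], [0, 0, 0, 2, 0.3, 0, 3.5], [0, 0, 0, 4, 0.7, 0, 3.5], [0, 0, 0, 5, 0.8, 0, 3.5], [0, 0, 0, 5, 0.8, 0, 3.5], [0, 0, 0, 5, 0.8, 0, 3.5], [0, 0, 0, 4.4, 0.8, 0, 3.5], [0, 0, 0, 3, 0.5, 0, 3.5], [0, 0, 0, 0, 0, 0, 3.5]]]'

```text
time: 6.72
position: [0.5989, 0.0383, 0.2031]
ee_rot: [0.765, 0.645, -0.0, -0.001]
contact_force: [-0.1, -0.2, -3.7]
width: 0.501
finger_force: 36.7
```

Emit:
apply_moves --plan '[[[0, 0, 0, 0, 0, 3, 3.5], [0, 0, 0, 0, 0, 2, 3.5], [0, 0, 0, 0, 0, 0.7, 3.5], [0, 0, 0, 0, 0, 0, 3.5]]]'

```text
time: 7.22
position: [0.5989, 0.0352, 0.1467]
ee_rot: [0.766, 0.643, -0.0, -0.0]
contact_force: [1.0, -0.9, -3.6]
width: 0.504
finger_force: 36.7
```

Run:
```python
from h import *
rep("matjar")
```

```text
t 7.22 P [0.5989 0.0352 0.1467] yaw_y -9.95 tilt [-0.0007  0.0002] q [-0.16  0.14 -0.16  1.28  0.    1.59] F [ 1.  -0.9 -3.6] w 43.1 ff 36.7
matjar dx,dy cm [ 0.    0.11 -0.  ]
```

Emit:
apply_moves --plan '[[[0, 0, 0, 0, 0, 0.25, 3.5], [0, 0, 0, 0, 0, 0.1, 3.5], [0, 0, 0, 0, 0, 0, 3.5]]]'

```text
time: 7.6
position: [0.5995, 0.0353, 0.144]
ee_rot: [0.766, 0.643, 0.0, 0.0]
contact_force: [0.3, -0.2, -2.0]
width: 0.504
finger_force: 36.9
```

Emit:
apply_moves --plan '[[[0, 0, 0, 0, 0, 0.05, 5.5], [0, 0, 0, 0, 0, 0, 7], [0, 0, 0, 0, 0, 0, 8.5], [0, 0, 0, 0, 0, -3, 8.5], [0, 0, 0, 0, 0, -5, 8.5], [0, 0, 0, -4.4, -0.6, -2, 8.5], [0, 0, 0, -6.1, -0.8, 0, 8.5], [0, 0, 0, -6.1, -0.8, 0, 8.5], [0, 0, 0, -6.1, -0.8, 0, 8.5], [0, 0, 0, -6.1, -0.8, 0, 8.5]]]'

```text
time: 8.85
position: [0.5113, -0.2435, 0.2432]
ee_rot: [0.766, 0.643, 0.0, 0.0]
contact_force: [0.8, 0.0, -0.6]
width: 0.994
finger_force: 0.0
```

Emit:
apply_moves --plan '[[[0, 0, 0, -4.4, -0.6, 0, 8.5], [0, 0, 0, -2, -0.4, 0, 8.5], [0, 0, 0, 0, 0, 0, 8.5]]]'

```text
time: 9.22
position: [0.4909, -0.3037, 0.2428]
ee_rot: [0.766, 0.643, 0.0, -0.0]
contact_force: [-0.7, 1.1, -0.6]
width: 0.992
finger_force: 0.0
```

Run:
```python
from h import *
rep((.4917,-.303))
p=imaging.read_camera("side"); save(p,"s2.png")
```

```text
t 9.22 P [ 0.4909 -0.3037  0.2428] yaw_y -10.02 tilt [-0.      0.0003] q [-0.78  0.03 -0.09  1.45  0.    0.97] F [-0.7  1.1 -0.6] w 84.7 ff 0.0
(0.4917, -0.303) dx,dy cm [0.08 0.07 0.  ]
```

View pics/s2.png

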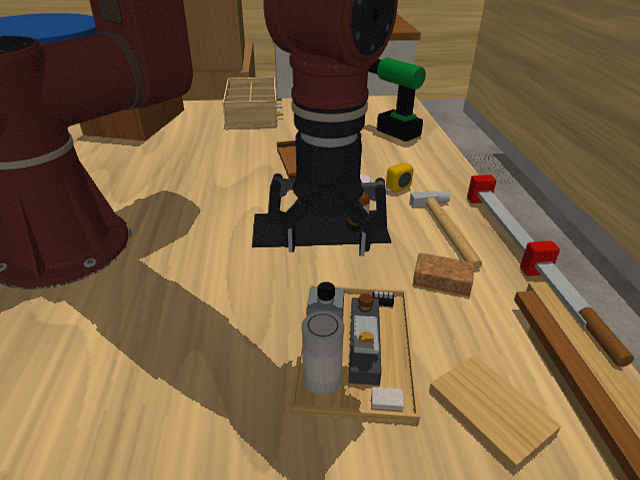

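The jar stands upright on the mat, visible near (360,205) behind the gripper. The tray is undisturbed. Next is the tin.

Emit:
apply_moves --plan '[[[0, 0, 0, 0.1, 0.1, 4, 8.5], [0, 0, 0, 0, 0, 4, 8.5], [0, 0, 0, 0, 0, 2, 7.5], [0, 0, 0, 0, 0, 0.6, 6.5], [0, 0, 0, 0, 0, 0, 5.5], [0, 0, 0, 0, 0, 0, 4], [0, 0, 0, 0, 0, 0, 4], [0, 0, 0, 0, 0, 0, 4]]]' --force 35

```text
time: 10.28
position: [0.4929, -0.3027, 0.1384]
ee_rot: [0.766, 0.643, 0.0, 0.001]
contact_force: [-1.4, 2.1, 6.9]
width: 0.583
finger_force: 36.9
```

Run:
```python
from h import *
rep((.4917,-.303),"mattin")
```

```text
t 10.28 P [ 0.4929 -0.3027  0.1384] yaw_y -9.93 tilt [ 0.0017 -0.0012] q [-0.78  0.07 -0.24  1.26  0.    0.97] F [-1.4  2.1  6.9] w 49.8 ff 36.9
(0.4917, -0.303) dx,dy cm [-0.05 -0.11 -0.  ]
mattin dx,dy cm [29.22 -2.87 -0.03]
```

Emit:
apply_moves --plan '[[[0, 0, 0, 0, 0, -2, 4], [0, 0, 0, 0, 0, -4, 4], [0, 0, 0, 3, -0.3, 0, 4], [0, 0, 0, 5, -0.5, 0, 4], [0, 0, 0, 5, -0.5, 0, 4], [0, 0, 0, 5, -0.5, 0, 4], [0, 0, 0, 5, -0.5, 0, 4], [0, 0, 0, 4, -0.4, 0, 4], [0, 0, 0, 2.2, -0.2, 0, 4], [0, 0, 0, 0, 0, 3, 4]]]'

```text
time: 11.52
position: [0.5159, -0.0085, 0.1701]
ee_rot: [0.765, 0.644, 0.002, 0.002]
contact_force: [-0.1, 0.2, -3.4]
width: 0.588
finger_force: 37.1
```

Emit:
apply_moves --plan '[[[0, 0, 0, 0, 0, 2, 4], [0, 0, 0, 0, 0, 0.7, 4], [0, 0, 0, 0, 0, 0.3, 4], [0, 0, 0, 0, 0, 0, 4], [0, 0, 0, 0, 0, 0, 4]]]'

```text
time: 12.15
position: [0.5145, -0.0098, 0.1377]
ee_rot: [0.766, 0.643, 0.0, 0.0]
contact_force: [-0.3, -0.4, -2.6]
width: 0.582
finger_force: 37.1
```

Emit:
apply_moves --plan '[[[0, 0, 0, 0, 0, 0.1, 4], [0, 0, 0, 0, 0, 0, 6], [0, 0, 0, 0, 0, 0, 7.5], [0, 0, 0, 0, 0, 0, 8.5], [0, 0, 0, 0, 0, -3, 8.5], [0, 0, 0, 0, 0, -6, 8.5], [0, 0, 0, -4, 0.3, -1, 8.5], [0, 0, 0, -6, 0.5, 0, 8.5], [0, 0, 0, -6, 0.5, 0, 8.5], [0, 0, 0, -6, 0.5, 0, 8.5]]]'

```text
time: 13.4
position: [0.4936, -0.2313, 0.2361]
ee_rot: [0.766, 0.643, 0.0, 0.0]
contact_force: [0.8, -0.1, 0.5]
width: 0.995
finger_force: 0.0
```

Emit:
apply_moves --plan '[[[0, 0, 0, -6, 0.5, 0, 8.5], [0, 0, 0, -5, 0.3, 0, 8.5], [0, 0, 0, -3, 0.2, 0, 8.5], [0, 0, 0, 0, 0, 0, 8.5]]]'

```text
time: 13.9
position: [0.479, -0.371, 0.2353]
ee_rot: [0.766, 0.642, -0.0, -0.0]
contact_force: [-0.5, 1.1, -0.2]
width: 0.998
finger_force: 0.0
```

Run:
```python
from h import *
rep((.4807,-.3688))
```

```text
t 13.9 P [ 0.479  -0.371   0.2353] yaw_y -10.08 tilt [-0.0004  0.0003] q [-0.87  0.12 -0.01  1.44 -0.    0.87] F [-0.5  1.1 -0.2] w 85.2 ff 0.0
(0.4807, -0.3688) dx,dy cm [0.24 0.13 0.  ]
```

Emit:
apply_moves --plan '[[[0, 0, 0, 0.2, 0.15, 4, 8.5], [0, 0, 0, 0, 0, 4, 8.5], [0, 0, 0, 0, 0, 1.4, 7.5], [0, 0, 0, 0, 0, 0.3, 6.8], [0, 0, 0, 0, 0, 0, 6], [0, 0, 0, 0, 0, 0, 4.5], [0, 0, 0, 0, 0, 0, 4.5], [0, 0, 0, 0, 0, 0, 4.5]]]' --force 35

```text
time: 14.9
position: [0.4819, -0.368, 0.1408]
ee_rot: [0.766, 0.643, -0.0, 0.001]
contact_force: [-1.2, 1.6, 6.0]
width: 0.628
finger_force: 36.1
```

Run:
```python
from h import *
rep((.4807,-.3688),"matcan")
```

```text
t 14.9 P [ 0.4819 -0.368   0.1408] yaw_y -9.93 tilt [ 0.0015 -0.0018] q [-0.87  0.16 -0.14  1.27 -0.    0.88] F [-1.2  1.6  6. ] w 53.7 ff 36.1
(0.4807, -0.3688) dx,dy cm [-0.1  -0.11 -0.  ]
matcan dx,dy cm [ 38.8  -12.06  -0.08]
```

Emit:
apply_moves --plan '[[[0, 0, 0, 0, 0, -2, 4.5], [0, 0, 0, 0, 0, -4, 4.5], [0, 0, 0, 2, -1, 0, 4.5], [0, 0, 0, 4.5, -2.5, 0, 4.5], [0, 0, 0, 4.9, -2.5, 0, 4.5], [0, 0, 0, 5, -2.5, 0, 4.5], [0, 0, 0, 5, -2, 0, 4.5], [0, 0, 0, 5, -1.5, 0, 4.5], [0, 0, 0, 5, -1, 0, 4.5], [0, 0, 0, 4.5, -0.5, 0, 4.5]]]'

```text
time: 16.15
position: [0.4102, 0.0112, 0.2004]
ee_rot: [0.766, 0.643, 0.001, 0.001]
contact_force: [1.1, -0.3, -3.0]
width: 0.627
finger_force: 38.5
```

Emit:
apply_moves --plan '[[[0, 0, 0, 3, 0, 0, 4.5], [0, 0, 0, 0, 0, 3, 4.5], [0, 0, 0, 0, 0, 2, 4.5], [0, 0, 0, 0, 0, 0.7, 4.5], [0, 0, 0, 0, 0, 0.3, 4.5], [0, 0, 0, 0, 0, 0, 4.5], [0, 0, 0, 0, 0, 0, 4.5]]]'

```text
time: 17.02
position: [0.4161, 0.0389, 0.1399]
ee_rot: [0.766, 0.643, 0.001, 0.001]
contact_force: [-1.4, 0.4, 0.5]
width: 0.629
finger_force: 38.0
```

Run:
```python
from h import *
rep((.415,.038))
```

```text
t 17.02 P [0.4161 0.0389 0.1399] yaw_y -9.94 tilt [ 0.0016 -0.0002] q [-0.22 -0.46 -0.7   1.32  0.    1.52] F [-1.4  0.4  0.5] w 53.7 ff 38.0
(0.415, 0.038) dx,dy cm [-0.11 -0.09 -0.  ]
```

Emit:
apply_moves --plan '[[[0, 0, 0, 0, 0, 0, 6], [0, 0, 0, 0, 0, 0, 7.2], [0, 0, 0, 0, 0, 0, 7.2], [0, 0, 0, 0, 0, -3, 7.2], [0, 0, 0, 0, 0, -5, 7.2], [0, 0, 0, 0, 0, -4, 7.2], [0, 0, 0, -4, 2.4, 0, 7.2], [0, 0, 0, -5, 3, 0, 7.2], [0, 0, 0, -5, 3, 0, 7.2], [0, 0, 0, -5, 3, 0, 7.2]]]'

```text
time: 18.27
position: [0.4956, -0.1697, 0.259]
ee_rot: [0.766, 0.643, 0.0, 0.0]
contact_force: [0.6, 0.6, 0.9]
width: 0.842
finger_force: 0.0
```

Emit:
apply_moves --plan '[[[0, 0, 0, -5, 3, 0, 7.2], [0, 0, 0, -4, 2.5, 0, 7.2], [0, 0, 0, -3, 2, 0, 7.2], [0, 0, 0, -1, 0.5, 0, 7.2], [0, 0, 0, 0, 0, 0, 7.2]]]'

```text
time: 18.9
position: [0.5513, -0.3095, 0.2585]
ee_rot: [0.766, 0.643, 0.0, -0.001]
contact_force: [-0.6, 1.0, 0.0]
width: 0.844
finger_force: 0.0
```

Run:
```python
from h import *
rep("plane")
p=imaging.read_camera("wrist"); save(p,"w3.png"); np.save("w3.npy",p,allow_pickle=True)
```

```text
t 18.9 P [ 0.5513 -0.3095  0.2585] yaw_y -9.95 tilt [-0.0006  0.0008] q [-0.72  0.2   0.12  1.49  0.    1.03] F [-0.6  1.   0. ] w 72.1 ff 0.0
plane dx,dy cm [-0.11  0.07 -0.  ]
```

View pics/w3.png

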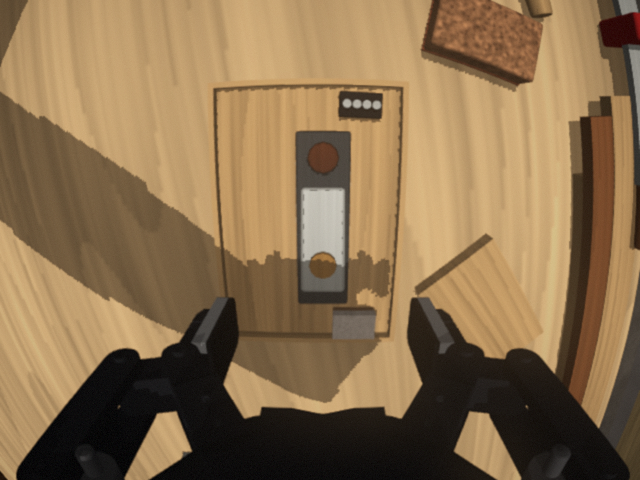

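The tray now holds only the plane, with corners about (296,131), (351,131), (347,303) and (299,303), plus the bit case and brad box. I'll work out the plane's pose from these and find the rest.

Run:
```python
from h import *
p=np.load("w3.npy",allow_pickle=True).item()
c=[wz(p,u,v,.033) for u,v in [(296,131),(351,131),(347,303),(299,303)]]
m=np.mean(c,0); d=c[0]+c[1]-c[2]-c[3]; print("plane",m.round(4),"L",np.linalg.norm(d)/2,"yaw",np.degrees(np.arctan2(-d[0],d[1])),"W",np.linalg.norm(c[0]-c[1]),np.linalg.norm(c[3]-c[2]))
rep(m)
t=imaging.read_camera("top"); im=cv2.cvtColor(t["color"],cv2.COLOR_RGB2BGR)
cv2.imwrite("pics/crop2.png",cv2.resize(im[206:280,115:225],None,fx=7,fy=7,interpolation=cv2.INTER_CUBIC))
cv2.imwrite("pics/t4.png",im)
```

```text
plane [ 0.5515 -0.311 ] L 0.1490404282836419 yaw -10.11602679360899 W 0.04331254899045969 0.04289061360853574
t 18.95 P [ 0.5513 -0.3089  0.2588] yaw_y -9.91 tilt [-0.0004  0.0006] q [-0.72  0.2   0.12  1.49  0.    1.03] F [-0.6 -0.5  0.4] w 71.8 ff 0.0Traceback (most recent call last):
  File "<stdin>", line 5, in <module>
  File "h.py", line 20, in rep
    w=PTS[n] if n in PTS else n
                ^^^^^^^^
TypeError: unhashable type: 'numpy.ndarray'
```

Run:
```python
from h import *
t=imaging.read_camera("top"); im=cv2.cvtColor(t["color"],cv2.COLOR_RGB2BGR)
a=cv2.resize(im[206:280,115:225],None,fx=7,fy=7,interpolation=cv2.INTER_CUBIC); cv2.imwrite("pics/crop2.png",a)
```

```text
(no output)
```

View pics/crop2.png

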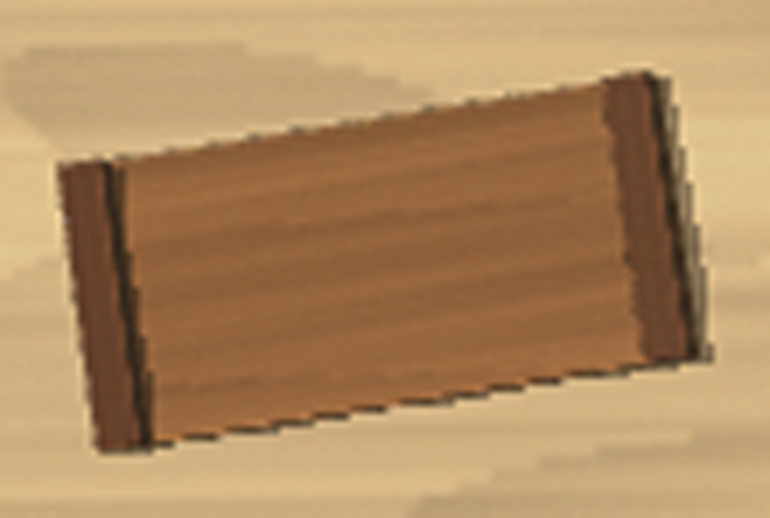

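Emit:
apply_moves --plan '[[[0, 0, 0, -0.2, 0.05, 4, 7.2], [0, 0, 0, 0, 0, 5, 7.2], [0, 0, 0, 0, 0, 4, 7], [0, 0, 0, 0, 0, 3, 6.5], [0, 0, 0, 0, 0, 1.4, 6], [0, 0, 0, 0, 0, 0.4, 5.5], [0, 0, 0, 0, 0, 0, 4], [0, 0, 0, 0, 0, 0, 3.5], [0, 0, 0, 0, 0, 0, 3.5], [0, 0, 0, 0, 0, 0, 3.5]]]' --force 60

```text
time: 20.25
position: [0.5521, -0.3118, 0.0821]
ee_rot: [0.766, 0.643, 0.0, 0.001]
contact_force: [-1.1, 2.7, 6.6]
width: 0.504
finger_force: 64.8
```

The rest's cleat tops have corners at (60,163), (651,72), (692,357) and (98,450) in the crop. The plane is gripped at 43 mm.

Run:
```python
from h import *
p=imaging.read_camera("top")
f=lambda x,y,z: onz(p,115+(x+.5)/7-.5,206+(y+.5)/7-.5,z)[:2]
c=[f(x,y,.022) for x,y in [(60,163),(651,72),(692,357),(98,450)]]
m=np.mean(c,0); d=c[0]+c[3]-c[1]-c[2]; print("rest",m.round(4),"L",np.linalg.norm(d)/2,"W",np.linalg.norm(c[0]+c[1]-c[2]-c[3])/2,"yaw",np.degrees(np.arctan2(-d[0],d[1])))
rep(tuple(m))
```

```text
rest [0.4993 0.3237] L 0.20594936514044423 W 0.09992173422456341 yaw 7.99202717886771
t 20.3 P [ 0.5521 -0.3118  0.082 ] yaw_y -9.92 tilt [ 0.0011 -0.0006] q [-0.72  0.28 -0.11  1.18  0.    1.02] F [-2.3  2.3  6.4] w 42.8 ff 64.8
(np.float64(0.49925449951159057), np.float64(0.3236870683897111)) dx,dy cm [ 6.169e+01 -1.615e+01 -4.000e-02]
```

Emit:
apply_moves --plan '[[[0, 0, 0, 0, 0, -1.5, 3.5], [0, 0, 0, 0, 0, -4, 3.5], [0, 0, 0, 0, 0, -5, 3.5], [0, 0, 0, 0, 0, -4, 3.5], [0, 0, 0, 2, -0.5, -1.5, 3.5], [0, 0, 0, 4, -1, 0, 3.5], [0, 0, 0, 5, -1.3, 0, 3.5], [0, 0, 0, 5, -1.3, 0, 3.5], [0, 0, 0, 5, -1.3, 0, 3.5], [0, 0, 0, 5, -1.3, 0, 3.5]]]' --force 60

```text
time: 21.55
position: [0.5292, -0.0414, 0.2399]
ee_rot: [0.766, 0.643, -0.0, -0.001]
contact_force: [1.1, 1.1, -6.4]
width: 0.504
finger_force: 63.5
```

Emit:
apply_moves --plan '[[[0, 0, 0, 5, -1.3, 0, 3.5], [0, 0, 0, 5, -1.3, 0, 3.5], [0, 0, 0, 5, -1.3, 0, 3.5], [0, 0, 0, 5, -1.3, 0, 3.5], [0, 0, 0, 5, -1.3, 0, 3.5], [0, 0, 0, 5, -1.3, 0, 3.5], [0, 0, 0, 4, -1.1, 0, 3.5], [0, 0, -0.1, 0, 0, 0, 3.5], [0, 0, -0.1124, 0, 0, 0, 3.5], [0, 0, -0.1, 0, 0, 0, 3.5]]]'

```text
time: 22.8
position: [0.4999, 0.3067, 0.2397]
ee_rot: [0.655, 0.756, -0.001, -0.001]
contact_force: [-0.5, 0.4, -6.1]
width: 0.501
finger_force: 63.6
```

Run:
```python
from h import *
rep((.4993,.3237))
p=imaging.read_camera("wrist"); save(p,"w5.png"); np.save("w5.npy",p,allow_pickle=True)
```

```text
t 22.8 P [0.4999 0.3067 0.2397] yaw_y 8.22 tilt [-0.0024 -0.0006] q [ 0.33  0.06 -0.06  1.45  0.    1.75] F [-0.5  0.4 -6.1] w 42.8 ff 63.6
(0.4993, 0.3237) dx,dy cm [ 1.69  0.18 -0.  ]
```

View pics/w5.png

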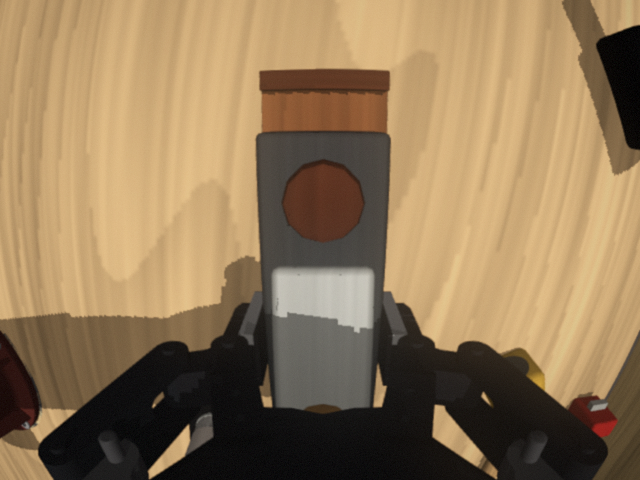

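The plane hangs level and lines up with the rest. The far cleat runs (260,71)–(390,71) and the plane's far end (257,134)–(390,134). I'll check the rest position and the plane's place in the grip.

Run:
```python
from h import *
p=np.load("w5.npy",allow_pickle=True).item()
r=(wz(p,260,71,.022)+wz(p,390,71,.022))/2; a=wz(p,260,71,.022)-wz(p,390,71,.022)
e=(wz(p,257,133,.192)+wz(p,390,133,.192))/2
y=np.array([-np.sin(np.radians(8)),np.cos(np.radians(8))])
print("rest from wrist",r-.103*y,"w",np.linalg.norm(a),"yaw",np.degrees(np.arctan2(a[1],a[0]))-180)
P,Q,s=tool(); pc=e-.075*y; print("plane centre",pc,"TCP",P)
rest=.5*(r-.103*y)+.5*np.array([.4993,.3237]); print("shift cm",Q.inv().apply([*(rest-pc),0])*100, np.linalg.norm(wz(p,257,133,.192)-wz(p,390,133,.192)))
```

```text
rest from wrist [0.49854172 0.32475311] w 0.0995304105794854 yaw -351.71946573803734
plane centre [0.50004624 0.30662705] TCP [0.49997623 0.30666292 0.23976138]
shift cm [ 1.75732081e+00  1.48038052e-01 -6.84552833e-04] 0.04222583679687842
```

Emit:
apply_moves --plan '[[[0, 0, 0, 1.0, 0.1, 0, 3.5], [0, 0, 0, 0.75, 0.05, 0, 3.5], [0, 0, 0, 0, 0, 3, 3.5], [0, 0, 0, 0, 0, 4, 3.5], [0, 0, 0, 0, 0, 4, 3.5], [0, 0, 0, 0, 0, 2.5, 3.5], [0, 0, 0, 0, 0, 1, 3.5], [0, 0, 0, 0, 0, 0.2, 3.5], [0, 0, 0, 0, 0, 0, 3.5], [0, 0, 0, 0, 0, 0, 3.5]]]'

```text
time: 24.1
position: [0.5011, 0.3242, 0.0952]
ee_rot: [0.656, 0.755, 0.001, 0.0]
contact_force: [-0.4, -0.5, -5.5]
width: 0.501
finger_force: 63.4
```

Run:
```python
from h import *
rep((.4989,.3242))
```

```text
t 24.1 P [0.5011 0.3242 0.0952] yaw_y 7.97 tilt [0.0019 0.0008] q [ 0.36  0.16 -0.22  1.18  0.    1.79] F [-0.4 -0.5 -5.5] w 42.8 ff 63.4
(0.4989, 0.3242) dx,dy cm [ 0.04 -0.22 -0.  ]
```

Emit:
apply_moves --plan '[[[0, 0, 0, 0, -0.15, 0.2, 3.5], [0, 0, 0, 0, 0, 0.2, 3.5], [0, 0, 0, 0, 0, 0.1, 3.5], [0, 0, 0, 0, 0, 0, 3.5]]]'

```text
time: 24.6
position: [0.4989, 0.3237, 0.0891]
ee_rot: [0.656, 0.755, 0.0, 0.0]
contact_force: [-1.8, -1.0, -3.8]
width: 0.503
finger_force: 63.6
```

Emit:
apply_moves --plan '[[[0, 0, 0, 0, 0, 0.1, 3.5], [0, 0, 0, 0, 0, 0, 3.5]]]'

```text
time: 24.85
position: [0.499, 0.3237, 0.089]
ee_rot: [0.656, 0.755, 0.0, 0.0]
contact_force: [-7.0, -3.2, 5.8]
width: 0.496
finger_force: 64.9
```

Emit:
apply_moves --plan '[[[0, 0, 0, 0, 0, -0.05, 5], [0, 0, 0, 0, 0, 0, 6.5], [0, 0, 0, 0, 0, 0, 6.5], [0, 0, 0, 0, 0, -2, 6.5], [0, 0, 0, 0, 0, -5, 6.5], [0, 0, 0, 0, 0, -5, 6.5], [0, 0, 0, -2, 0, -5, 6.5], [0, 0, 0.1, 0, 0, 0, 7.2], [0, 0, 0.1124, 0, 0, 0, 7.2], [0, 0, 0.1, 0, 0, 0, 7.2]]]'

```text
time: 26.1
position: [0.5019, 0.3038, 0.2603]
ee_rot: [0.767, 0.642, 0.001, 0.0]
contact_force: [0.2, 0.1, -0.5]
width: 0.84
finger_force: 0.0
```

Run:
```python
from h import *
rep((.4155,.0385))
p=imaging.read_camera("wrist"); save(p,"w6.png"); np.save("w6.npy",p,allow_pickle=True)
```

```text
t 26.1 P [0.5019 0.3038 0.2603] yaw_y -10.13 tilt [0.0018 0.0007] q [ 0.32  0.06 -0.03  1.48  0.    2.07] F [ 0.2  0.1 -0.5] w 71.8 ff 0.0
(0.4155, 0.0385) dx,dy cm [-27.64  -3.84  -0.03]
```

View pics/w6.png

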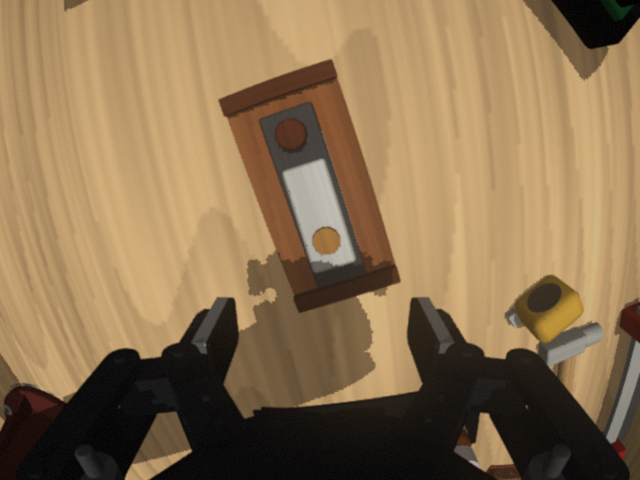

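The plane lies flat on the rest between the cleats. Plane corners are (262,119), (312,102), (364,271) and (318,286); rest corners are (220,99), (333,61), (398,269/281) and (296,295/311). I'll check how well it is centred.

Run:
```python
from h import *
p=np.load("w6.npy",allow_pickle=True).item()
y=np.array([-np.sin(np.radians(8)),np.cos(np.radians(8))]); x=np.array([y[1],-y[0]])
pl=np.array([wz(p,u,v,.040) for u,v in [(262,119),(312,102),(364,271),(318,286)]])
re=np.array([wz(p,u,v,.022) for u,v in [(220,99),(333,61)]])
re2=np.array([wz(p,u,v,.012) for u,v in [(296,311),(399,282)]])
print("plane",pl.mean(0),"far end",re.mean(0)-.103*y, "L", np.linalg.norm(pl[0]-pl[3]), "yaw",[np.degrees(np.arctan2(-d[0],d[1])) for d in (pl[0]-pl[3],pl[1]-pl[2])])
d=pl.mean(0)-(re.mean(0)-.103*y); print("offset x,y",d@x,d@y)
g0=np.array([wz(p,u,v,.022) for u,v in [(228,117),(338,79)]]).mean(0)
g1=np.array([wz(p,u,v,.022) for u,v in [(294,295),(396,267)]]).mean(0)
print("gaps", g0@y-pl[:2].mean(0)@y, pl[2:].mean(0)@y-g1@y, (g0-g1)@y)
```

```text
plane [0.49993389 0.3244309 ] far end [0.49937604 0.32377904] L 0.14638203016448237 yaw [np.float64(6.9544673258221215), np.float64(7.179122094817483)]
offset x,y 0.0006431452237042051 0.0005678728863565477
gaps 0.013103538113952873 0.011504490022476555 0.17039569031621596
```

The plane is centred to under 1 mm. Next I return the can.

Emit:
apply_moves --plan '[[[0, 0, 0, -5, -1, 0, 7.2], [0, 0, 0, -6, -1, 0, 7.2], [0, 0, 0, -6, -1, 0, 7.2], [0, 0, 0, -6, -0.5, 0, 7.2], [0, 0, 0, -4, -0.3, 0, 7.2], [0, 0, 0, -0.6, 0, 0, 7.2], [0, 0, 0, 0, 0, 3, 7.2], [0, 0, 0, 0, 0, 0, 7.2]]]'

```text
time: 27.15
position: [0.416, 0.0391, 0.2275]
ee_rot: [0.765, 0.644, -0.001, -0.001]
contact_force: [-0.5, 0.7, -0.7]
width: 0.85
finger_force: 0.0
```

Run:
```python
from h import *
rep((.4155,.0385))
```

```text
t 27.15 P [0.416  0.0391 0.2275] yaw_y -9.85 tilt [-0.0022  0.0008] q [-0.22 -0.48 -0.56  1.49  0.    1.52] F [-0.5  0.7 -0.7] w 72.6 ff 0.0
(0.4155, 0.0385) dx,dy cm [-0.07 -0.04  0.  ]
```

Emit:
apply_moves --plan '[[[0, 0, 0, -0.05, 0, 4, 7.2], [0, 0, 0, 0, 0, 3.5, 7.2], [0, 0, 0, 0, 0, 1.3, 7.2], [0, 0, 0, 0, 0, 0, 6], [0, 0, 0, 0, 0, 0, 4.5], [0, 0, 0, 0, 0, 0, 4.5], [0, 0, 0, 0, 0, 0, 4.5]]]' --force 35

```text
time: 28.02
position: [0.4172, 0.0379, 0.1418]
ee_rot: [0.766, 0.643, 0.001, 0.001]
contact_force: [-2.6, 1.0, 6.4]
width: 0.628
finger_force: 37.5
```

Run:
```python
from h import *
rep((.4817,-.3683))
```

```text
t 28.02 P [0.4172 0.0379 0.1418] yaw_y -9.92 tilt [ 0.0017 -0.0002] q [-0.22 -0.45 -0.7   1.33  0.    1.52] F [-2.6  1.   6.4] w 53.6 ff 37.5
(0.4817, -0.3683) dx,dy cm [-3.890e+01  1.335e+01  2.000e-02]
```

Emit:
apply_moves --plan '[[[0, 0, 0, 0, 0, -2, 4.5], [0, 0, 0, 0, 0, -4, 4.5], [0, 0, 0, -3, 0, 0, 4.5], [0, 0, 0, -4.5, 0.5, 0, 4.5], [0, 0, 0, -5, 1, 0, 4.5], [0, 0, 0, -5, 1.5, 0, 4.5], [0, 0, 0, -5, 2, 0, 4.5], [0, 0, 0, -5, 2.5, 0, 4.5], [0, 0, 0, -4.9, 2.5, 0, 4.5], [0, 0, 0, -4.5, 2.4, 0, 4.5]]]'

```text
time: 29.28
position: [0.4755, -0.349, 0.2002]
ee_rot: [0.766, 0.643, 0.0, 0.0]
contact_force: [0.9, 0.3, -2.7]
width: 0.628
finger_force: 37.7
```

Emit:
apply_moves --plan '[[[0, 0, 0, -2, 1, 0, 4.5], [0, 0, 0, 0, 0, 2, 4.5], [0, 0, 0, 0, 0, 2, 4.5], [0, 0, 0, 0, 0, 1, 4.5], [0, 0, 0, 0, 0, 0, 4.5], [0, 0, 0, 0, 0, 0, 4.5]]]'

```text
time: 30.02
position: [0.4819, -0.3681, 0.1511]
ee_rot: [0.765, 0.643, 0.0, 0.0]
contact_force: [-0.0, -0.1, -3.5]
width: 0.624
finger_force: 38.0
```

Run:
```python
from h import *
rep((.4807,-.3688),(.4815,-.3685))
rep((.4807,-.3688),(.4815,-.3685))
p=imaging.read_camera("top"); im=cv2.cvtColor(p["color"],cv2.COLOR_RGB2BGR); rep((.4815,-.3685))
```

```text
t 30.02 P [ 0.4819 -0.3681  0.1511] yaw_y -9.9 tilt [ 0.0007 -0.0007] q [-0.87  0.15 -0.13  1.29  0.    0.88] F [-0.  -0.1 -3.5] w 53.3 ff 38.0
(0.4807, -0.3688) dx,dy cm [-0.09 -0.1  -0.  ]
(0.4815, -0.3685) dx,dy cm [-0.04 -0.03 -0.  ]
t 30.02 P [ 0.4819 -0.3681  0.1511] yaw_y -9.9 tilt [ 0.0007 -0.0007] q [-0.87  0.15 -0.13  1.29  0.    0.88] F [-0.  -0.1 -3.5] w 53.3 ff 38.0
(0.4807, -0.3688) dx,dy cm [-0.09 -0.1  -0.  ]
(0.4815, -0.3685) dx,dy cm [-0.04 -0.03 -0.  ]
t 30.07 P [ 0.4819 -0.3684  0.1514] yaw_y -9.9 tilt [ 0.001  -0.0011] q [-0.87  0.15 -0.13  1.29  0.    0.88] F [-0.3 -0.  -3.5] w 53.4 ff 38.0
(0.4815, -0.3685) dx,dy cm [-0.02 -0.04 -0.  ]
```

Emit:
apply_moves --plan '[[[0, 0, 0, -0.05, -0.05, 0.5, 4.5], [0, 0, 0, 0, 0, 0.3, 4.5], [0, 0, 0, 0, 0, 0.1, 4.5], [0, 0, 0, 0, 0, 0, 4.5]]]'

```text
time: 30.58
position: [0.481, -0.3691, 0.143]
ee_rot: [0.766, 0.643, -0.0, 0.001]
contact_force: [-4.4, 2.8, 8.8]
width: 0.622
finger_force: 39.2
```

Emit:
apply_moves --plan '[[[0, 0, 0, 0, 0, -0.1, 5], [0, 0, 0, 0, 0, 0, 7.2], [0, 0, 0, 0, 0, 0, 7.2], [0, 0, 0, 0, 0, -3, 7.2], [0, 0, 0, 0, 0, -5, 7.2], [0, 0, 0, 3, -0.3, -2, 7.2], [0, 0, 0, 6, -0.5, 0, 7.2], [0, 0, 0, 6, -0.5, 0, 7.2], [0, 0, 0, 6, -0.5, 0, 7.2], [0, 0, 0, 6, -0.5, 0, 7.2]]]'

```text
time: 31.82
position: [0.5049, -0.097, 0.2425]
ee_rot: [0.766, 0.643, 0.0, 0.0]
contact_force: [0.1, -0.2, 0.4]
width: 0.844
finger_force: 0.0
```

Emit:
apply_moves --plan '[[[0, 0, 0, 5, -0.4, 0, 7.2], [0, 0, 0, 3, -0.2, 0, 7.2], [0, 0, 0, 0.9, 0, 0, 7.2], [0, 0, 0, 0, 0, 0, 7.2]]]'

```text
time: 32.33
position: [0.5145, -0.0101, 0.2424]
ee_rot: [0.765, 0.644, 0.0, 0.0]
contact_force: [0.4, -0.2, -0.8]
width: 0.844
finger_force: 0.0
```

Run:
```python
from h import *
rep((.5145,-.0098))
p=imaging.read_camera("side"); save(p,"s7.png")
```

```text
t 32.33 P [ 0.5145 -0.0101  0.2424] yaw_y -9.89 tilt [ 0.0002 -0.0002] q [-0.27 -0.16 -0.28  1.46 -0.    1.47] F [ 0.4 -0.2 -0.8] w 72.1 ff 0.0
(0.5145, -0.0098) dx,dy cm [ 0.03 -0.   -0.  ]
```

View pics/s7.png

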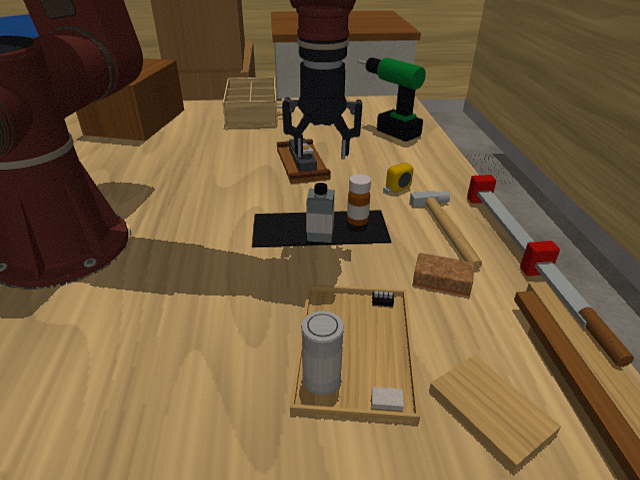

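The can is back at pixel (323,352), as at the start. Tin (320,213) and jar (358,203) are upright on the mat and the plane is on its rest. Next, the tin.

Emit:
apply_moves --plan '[[[0, 0, 0, 0, 0, 4, 7.2], [0, 0, 0, 0, 0, 4, 7.2], [0, 0, 0, 0, 0, 2.4, 7.2], [0, 0, 0, 0, 0, 0, 6], [0, 0, 0, 0, 0, 0, 4], [0, 0, 0, 0, 0, 0, 4], [0, 0, 0, 0, 0, 0, 4]]]' --force 35

```text
time: 33.25
position: [0.5147, -0.0102, 0.1391]
ee_rot: [0.766, 0.643, 0.0, 0.0]
contact_force: [0.2, 0.3, -2.2]
width: 0.583
finger_force: 38.6
```

Run:
```python
from h import *
rep((.4927,-.3027))
```

```text
t 33.25 P [ 0.5147 -0.0102  0.1391] yaw_y -9.93 tilt [ 0.001  -0.0002] q [-0.27 -0.12 -0.43  1.26  0.    1.47] F [ 0.2  0.3 -2.2] w 49.8 ff 38.6
(0.4927, -0.3027) dx,dy cm [-29.19   2.88   0.  ]
```

Emit:
apply_moves --plan '[[[0, 0, 0, 0, 0, -2, 4], [0, 0, 0, 0, 0, -4, 4], [0, 0, 0, -3, 0.3, 0, 4], [0, 0, 0, -5, 0.5, 0, 4], [0, 0, 0, -5, 0.5, 0, 4], [0, 0, 0, -5, 0.5, 0, 4], [0, 0, 0, -5, 0.5, 0, 4], [0, 0, 0, -4, 0.4, 0, 4], [0, 0, 0, -2.2, 0.2, 0, 4], [0, 0, 0, 0, 0, 2.5, 4]]]'

```text
time: 34.5
position: [0.4933, -0.3049, 0.1752]
ee_rot: [0.766, 0.643, 0.0, 0.002]
contact_force: [0.7, 0.0, -3.6]
width: 0.583
finger_force: 38.7
```

Emit:
apply_moves --plan '[[[0, 0, 0, 0, 0, 2, 4], [0, 0, 0, 0, 0, 0.7, 4], [0, 0, 0, 0, 0, 0, 4], [0, 0, 0, 0, 0, 0, 4]]]'

```text
time: 35.0
position: [0.493, -0.3027, 0.1473]
ee_rot: [0.765, 0.643, 0.0, 0.001]
contact_force: [0.5, -0.1, -2.8]
width: 0.58
finger_force: 38.6
```

Run:
```python
from h import *
rep((.4925,-.3027))
```

```text
t 35.0 P [ 0.493  -0.3027  0.1473] yaw_y -9.9 tilt [ 0.001  -0.0009] q [-0.78  0.07 -0.22  1.28  0.    0.97] F [ 0.5 -0.1 -2.8] w 49.5 ff 38.6
(0.4925, -0.3027) dx,dy cm [-0.   -0.05 -0.  ]
```

Emit:
apply_moves --plan '[[[0, 0, 0, 0, -0.05, 0.4, 4], [0, 0, 0, 0, 0, 0.2, 4], [0, 0, 0, 0, 0, 0.05, 4], [0, 0, 0, 0, 0, 0, 4]]]'

```text
time: 35.5
position: [0.4921, -0.3026, 0.1401]
ee_rot: [0.766, 0.643, 0.0, 0.0]
contact_force: [-1.3, 0.9, -0.4]
width: 0.581
finger_force: 38.7
```

Emit:
apply_moves --plan '[[[0, 0, 0, 0, 0, 0, 5], [0, 0, 0, 0, 0, 0, 7.2], [0, 0, 0, 0, 0, 0, 7.2], [0, 0, 0, 0, 0, -3, 7.2], [0, 0, 0, 0, 0, -5, 7.2], [0, 0, 0, 3, 0.4, -2, 7.2], [0, 0, 0, 6, 0.8, 0, 7.2], [0, 0, 0, 6, 0.8, 0, 7.2], [0, 0, 0, 6, 0.8, 0, 7.2], [0, 0, 0, 6, 0.8, 0, 7.2]]]'

```text
time: 36.75
position: [0.5745, -0.041, 0.2403]
ee_rot: [0.766, 0.643, 0.0, 0.0]
contact_force: [-0.6, -1.1, 0.6]
width: 0.846
finger_force: 0.0
```

Emit:
apply_moves --plan '[[[0, 0, 0, 5, 0.7, 0, 7.2], [0, 0, 0, 2.5, 0.4, 0, 7.2], [0, 0, 0, 0.6, 0, 0, 7.2], [0, 0, 0, 0, 0, 0, 7.2]]]'

```text
time: 37.25
position: [0.5988, 0.0348, 0.2399]
ee_rot: [0.766, 0.643, -0.0, 0.0]
contact_force: [0.1, -1.3, -0.9]
width: 0.843
finger_force: 0.0
```

Run:
```python
from h import *
rep((.5992,.0353))
```

```text
t 37.25 P [0.5988 0.0348 0.2399] yaw_y -9.91 tilt [-0.     -0.0001] q [-0.16  0.1  -0.02  1.45 -0.    1.58] F [ 0.1 -1.3 -0.9] w 72.0 ff 0.0
(0.5992, 0.0353) dx,dy cm [ 0.05  0.03 -0.  ]
```

Now descend 9.6 cm to the jar's grip height.

Emit:
apply_moves --plan '[[[0, 0, 0, 0.05, 0.03, 4, 7.2], [0, 0, 0, 0, 0, 4, 7.2], [0, 0, 0, 0, 0, 1.6, 7.2], [0, 0, 0, 0, 0, 0, 5.5], [0, 0, 0, 0, 0, 0, 3.5], [0, 0, 0, 0, 0, 0, 3.5], [0, 0, 0, 0, 0, 0, 3.5]]]' --force 35

```text
time: 38.12
position: [0.6001, 0.0354, 0.1456]
ee_rot: [0.766, 0.643, 0.001, 0.001]
contact_force: [-0.5, -0.8, 7.0]
width: 0.505
finger_force: 36.6
```

Run:
```python
from h import *
rep((.5042,-.2366))
```

```text
t 38.12 P [0.6001 0.0354 0.1456] yaw_y -9.92 tilt [ 0.0024 -0.0004] q [-0.16  0.14 -0.16  1.28 -0.    1.59] F [-0.5 -0.8  7. ] w 43.1 ff 36.6
(0.5042, -0.2366) dx,dy cm [-2.844e+01 -4.760e+00 -1.000e-02]
```

Emit:
apply_moves --plan '[[[0, 0, 0, 0, 0, -2, 3.5], [0, 0, 0, 0, 0, -4, 3.5], [0, 0, 0, -2, -0.3, 0, 3.5], [0, 0, 0, -4, -0.7, 0, 3.5], [0, 0, 0, -5, -0.8, 0, 3.5], [0, 0, 0, -5, -0.8, 0, 3.5], [0, 0, 0, -5, -0.8, 0, 3.5], [0, 0, 0, -4.4, -0.8, 0, 3.5], [0, 0, 0, -3, -0.5, 0, 3.5], [0, 0, 0, 0, 0, 2.5, 3.5]]]'

```text
time: 39.38
position: [0.5035, -0.2393, 0.1802]
ee_rot: [0.767, 0.642, 0.0, 0.002]
contact_force: [-0.0, 0.0, -3.5]
width: 0.503
finger_force: 36.7
```

Emit:
apply_moves --plan '[[[0, 0, 0, 0, 0, 2, 3.5], [0, 0, 0, 0, 0, 0.7, 3.5], [0, 0, 0, 0, 0, 0, 3.5], [0, 0, 0, 0, 0, 0, 3.5]]]'

```text
time: 39.88
position: [0.5045, -0.2361, 0.1528]
ee_rot: [0.765, 0.644, 0.0, 0.001]
contact_force: [1.0, -0.0, -3.3]
width: 0.502
finger_force: 36.6
```

Run:
```python
from h import *
rep((.5040,-.2366))
```

```text
t 39.88 P [ 0.5045 -0.2361  0.1528] yaw_y -9.89 tilt [ 0.001  -0.0007] q [-0.67  0.   -0.28  1.28  0.    1.07] F [ 1.  -0.  -3.3] w 42.9 ff 36.6
(0.504, -0.2366) dx,dy cm [-0.05 -0.04 -0.  ]
```

Emit:
apply_moves --plan '[[[0, 0, 0, -0.05, -0.05, 0.4, 3.5], [0, 0, 0, 0, 0, 0.2, 3.5], [0, 0, 0, 0, 0, 0.05, 3.5], [0, 0, 0, 0, 0, 0, 3.5]]]'

```text
time: 40.38
position: [0.5036, -0.2369, 0.1466]
ee_rot: [0.766, 0.643, -0.0, 0.001]
contact_force: [-3.2, 0.9, 5.8]
width: 0.507
finger_force: 37.6
```

Seated. Release, rise and back away so the top camera has a clear view.

Emit:
apply_moves --plan '[[[0, 0, 0, 0, 0, -0.05, 5], [0, 0, 0, 0, 0, 0, 7.2], [0, 0, 0, 0, 0, 0, 7.2], [0, 0, 0, 0, 0, -3, 7.2], [0, 0, 0, 0, 0, -5, 7.2], [0, 0, 0, 3, 0, -4, 7.2], [0, 0, 0, 6, 0, 0, 7.2], [0, 0, 0, 6, 0, 0, 7.2], [0, 0, 0, 6, 0, 0, 7.2], [0, 0, 0, 5, 0, 0, 7.2]]]'

```text
time: 41.62
position: [0.5483, 0.0218, 0.266]
ee_rot: [0.765, 0.644, 0.0, 0.0]
contact_force: [0.5, -0.3, 0.8]
width: 0.843
finger_force: 0.0
```

Run:
```python
from h import *
p=imaging.read_camera("top"); im=cv2.cvtColor(p["color"],cv2.COLOR_RGB2BGR)
cv2.imwrite("pics/top9.png",im)
a=cv2.resize(im[176:272,370:492],None,fx=6,fy=6,interpolation=cv2.INTER_CUBIC)
b=cv2.imread("pics/crop1.png")
cv2.imwrite("pics/crop9.png",a)
def ctr(i,box): 
    x0,y0,x1,y1=box; return i[y0:y1,x0:x1]
for n,bx in [("jar",(150,290,290,425)),("tin",(320,300,480,450)),("can",(500,330,660,495)),("brad",(580,150,680,280))]:
    s=cv2.phaseCorrelate(*[np.float32(cv2.cvtColor(ctr(i,bx),6)) for i in (b,a)]); print(n,np.round(s,2),"mm",np.round(np.array(s[0])/6*2.25,2))
s=imaging.read_camera("side"); save(s,"s9.png")
```

```text
Traceback (most recent call last):
ValueError: setting an array element with a sequence. The requested array has an inhomogeneous shape after 1 dimensions. The detected shape was (2,) + inhomogeneous part.
```

View pics/crop9.png

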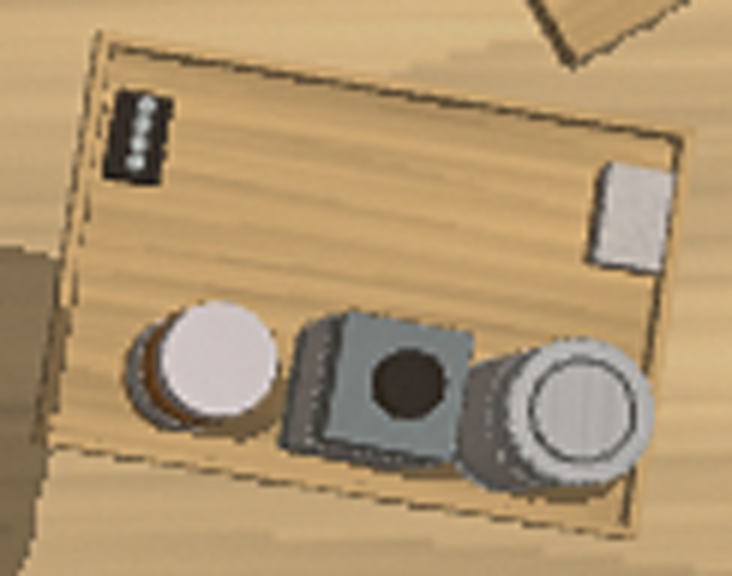

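The final crop shows the jar (219,359), tin cap (409,384) and can (580,411) within about 1 mm of where they started, all upright, with the brad box unmoved.

```bash
python3 -c "
from h import *
print(robot.sign_off())"
```

```text
the job is handed in; nothing more can be done
None
```

The job is handed in at about 42 s of the 144 s allowed: the plane lies centred on its rest to under 1 mm, all three containers stand back in the tray within about 1 mm of where they started, and the brad box was not moved.

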